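# Press the short pliers home in their foam pocket

### The arm

A 6-joint arm with a two-finger parallel gripper is mounted at the origin on the work surface. World frame = base frame: x ahead of the robot, y to its left, z up, the work surface at z = 0. Lengths are in mm, angles in rad, forces in N, time in s.
With the tool pointing down it reaches from about 375 to 750 mm from the base axis. Payload 9 kg.
Tool frame: the origin (TCP) lies at the very end of the fingers, on their centre line; the grasp point (between the pads) lies 19 mm behind it; z points along the fingers, y is the line along which they close (so a half turn about z gives the same grasp; the last joint's range is limited). The gripper opens to 85 mm and grips with 20 to 120 N. Pads are 22 mm wide; open, the fingers measure 114 mm over their backs; the gripper's body (76 mm by 85 mm) begins 54 mm behind the grasp point. The pads swing forward as they close: fully open they stand 13 mm farther back than shut.
Start: joints at [-1.4, 0.104, 0.097, 1.564, 0, 1.353], TCP at [227.459, -555.247, 231.331] pointing down, gripper open.
Joint ranges: [-2.99, 2.99], [-0.84, 1.86], [-1.1, 1.16], [-1.84, 2.11], [-1.51, 1.56], [-3.14, 3.14]. Speed limits (rad/s): [2.22, 2.22, 2.57, 3.14, 3.14, 3.14].

### API

Orientations are given as [roll, pitch, yaw] about the fixed x, y, z axes, in that order (R = Rz(yaw) Ry(pitch) Rx(roll)).
In Python, from cell import telemetry, capture, camera_params, manip gives the robot as it stands.
- The arm moves only by the tool send_rows, never from a script. Its argument "commands" is text: rows parted by semicolons, each of 7 numbers parted by spaces: the shift along the tool's x, y, z in m, then the turn, a rotation vector about the tool's x, y, z in rad, then the finger opening in m, from 0 to 0.0854. In form: tx ty tz ax ay az fingers; .... A call has 1 to 20 rows; each row shifts and turns the commanded pose from where the row before left it, along the tool's axes as they then stand; what a row does not reach is not made up. A row lasts 1/10 s, in which the tool goes at most 50 mm and 8.59 degrees, less where a joint would pass 70% of its speed; a pose out of reach is approached as far as the arm can. A call with a gripper value outside its range is refused whole. The fingers move at their own pace and stop on an object; "force" is the grip in N (left out, the last holds). Time passes only in rows, so rows that do not move let the fingers close. It gives the time, the measured TCP pose, the force, the opening and the grip force at its end, in the units of the state.
- telemetry.get_obs(): the state, without advancing time (a new reading comes with each control period).
- capture(name): name is "scene" or "top"; returns (picture, depth): 400x640x3 uint8, red, green, blue; 400x640 float32, mm along the optical axis (not along the pixel's ray), 0 where there is no reading.
- camera_params(name): a dict with "fx", "fy", "cx", "cy" (pixels), "dist" ([k1, k2, p1, p2, k3] as OpenCV has them; the pictures are not rectified), "R" (3x3) and "t" (3): a world point X has camera coordinates R X + t. Camera axes: x right, y down, z forward; pixel columns grow to the right and rows downward; lengths in mm; the calibration is good to about 2 mm. A picture is of the moment at which its call begins. camera_params takes no time and is no camera call.
- manip.finish_job(): hands the job in; it is judged then, once.
The state is a dict: "t": time; "joints": joint angles; "qd": joint speeds; "joint_torque": joint torques, N m; "eef_pos": TCP position; "tool_rot": TCP orientation; "contact_force": force on the tool from outside, world axes, zero at the start; "torque": the same for the moment, N m; "grip_width": finger opening in mm; "finger_force": force on a finger pad.
Only numpy, scipy, OpenCV 4.12 (cv2) and the standard library are available. Lean on these libraries where they do the work, as an engineer would, in place of code of your own. Each camera call takes 0.05 s, during which the arm holds its last target. There are 200 camera calls.

### The job

Put the short pliers away: lay them flat into the empty pliers-shaped pocket of the foam tray, jaws in the narrow end, and press them down against the springy foam until they sit fully home on the pocket's floor, then let go. Press them in rather than dropping them, and leave the long pliers where they lie.

Things in the scene. Friction and masses are not known exactly. Their poses are not given: they have to be found in the camera images.
- pliers_mid (a point): short flat-nose pliers lying flat, about 120 g, 120 mm long, steel head and jaws, two black handles. Point: centre of the head at the rivet, 7 mm above the underside; x to the jaw tips (44 mm ahead), z up. Head 24 (x) x 18 (y) x 14 mm high: grasp it across y. Jaws 13 mm wide, 11 high; handles 10 high, reaching 76 mm behind, 47 mm over their outsides
- pocket (a point): where the pliers' point must come in the tray's empty pocket: 7 mm above its light floor, 11 mm below the foam's top; x to the narrow jaw end, z up. Pocket 18 mm deep, reaching 52 mm ahead (27 wide) and 84 mm behind (61 wide, a 15 mm wide foam tongue between the handles from 56 mm on). Round the point a finger notch 44 mm (x) by 68 mm (y), as deep as the pocket
- tray: dark foam in a plywood frame, 252 x 192 mm, fixed to the bench, foam top 28 mm and pocket floor 10 mm above it; origin: centre of the underside, x as the pocket's. A file lies in its other, straight pocket. Four sprung foam flanks beside jaws and handles: the pliers meet them about 8 mm above the floor, rest on them by own weight, and need 4 to 8 N down to go home; the flanks then hold them
- long_pliers_mid (a point): the long pliers, same pattern but 170 mm long, also lying on the bench; not to be moved. Point: centre of their head at the rivet, 7 mm above the underside; x to the jaw tips (68 mm ahead); the handles reach 102 mm behind, 47 mm over their outsides
Mind the look-alikes: they are no part of the job. What is shaped like the part that bears pliers_mid but blue, purple or turquoise is not meant.

How it is judged:
By the outcome, as a careful person would: the job done as asked, in the order asked, and still so for the second after the job is handed in, with the robot touching nothing.
It also fails if it takes over 45 s, if anything falls off the work surface, if the arm or the gripper's body presses on something with over 40 N, if the wrist force passes 120 N, or if a joint passes its speed limit or range.

## Working session

There is one attempt and no reset: what is moved stays moved. The work goes in short steps, Python scripts to look and compute and a tool call to move; the robot and the scene stay as the last step left them, time stands still between calls to the robot, and variables do not carry over. Pictures are saved under pics/ and viewed, at most 10 in all, crops included, and the job is handed in when it is done.

Besides the shell and the picture viewer there is one more tool, called after "Emit:" by a JSON object that holds its "op" and its "data". send_rows: Moves the arm, as the interface text tells. Its arguments: {"type":"object","properties":{"commands":{"type":"string"},"force":{"type":"number"}},"required":["commands"]}

```bash
ls; mkdir -p pics; cat > h.py <<'E'
import numpy as np, cv2
from cell import telemetry, capture, camera_params, manip
def look(n):
    p,d=capture(n); c=camera_params(n)
    K=np.array([[c['fx'],0,c['cx']],[0,c['fy'],c['cy']],[0,0,1.]]);D=np.array(c['dist'],float)
    return p,d,K,D,np.array(c['R'],float),np.array(c['t'],float).reshape(3)
def world(d,K,D,R,t):
    v,u=np.mgrid[:400,:640]
    r=cv2.undistortPoints(np.stack([u,v],-1).reshape(-1,1,2).astype(float),K,D).reshape(400,640,2)
    X=np.dstack([r*d[...,None],d])
    return (X-t)@R
def on_plane(uv,z,K,D,R,t):
    r=cv2.undistortPoints(np.array(uv,float).reshape(-1,1,2),K,D).reshape(-1,2)
    w=np.c_[r,np.ones(len(r))]@R; o=-R.T@t
    return o+w*((z-o[2])/w[:,2])[:,None]
E
python3 - <<'E'
from h import *
for n in ['top','scene']:
    p,d,K,D,R,t=look(n); np.savez(n+'0.npz',p=p,d=d,K=K,D=D,R=R,t=t)
    cv2.imwrite(f'pics/{n}0.png',p[...,::-1]); print(n,-R.T@t)
print(telemetry.get_obs())
E
```

```text
pics
top [ 437.2810599   -57.30506127 1201.42319255]
scene [1146.9275812  -539.16779937 1164.79925572]
{'t': 0.1, 'joints': array([-1.39968152e+00,  1.04640579e-01,  9.65659276e-02,  1.56386747e+00,
        5.92183658e-05,  1.35307081e+00]), 'qd': array([ 0.000924  , -0.00140743,  0.00113224, -0.0005058 ,  0.00054816,
       -0.00046244]), 'joint_torque': array([ 7.34800851e-03, -5.58211684e+01,  5.04716170e+01,  1.31825518e-02,
       -1.86773659e-04, -3.64607928e-06]), 'eef_pos': array([ 227.43338632, -554.92916988,  230.6098833 ]), 'tool_rot': array([-3.14048670e+00, -3.05321933e-04,  3.88840130e-01]), 'contact_force': array([-0.59681344,  0.43853026,  0.41122468]), 'torque': array([-0.01156773, -0.0342081 , -0.02167246]), 'finger_force': 0.0, 'grip_width': 85.51914981045677}
```

View pics/top0.png

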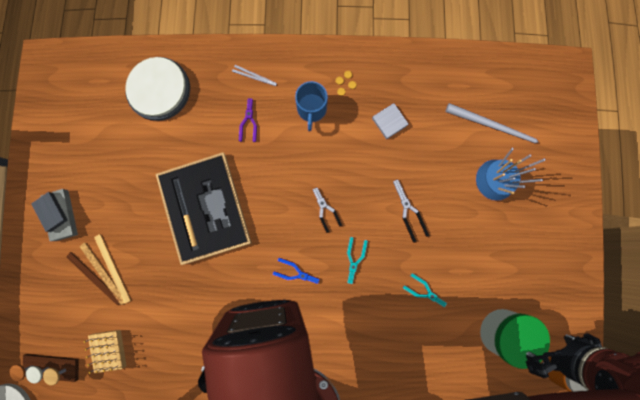

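View pics/scene0.png

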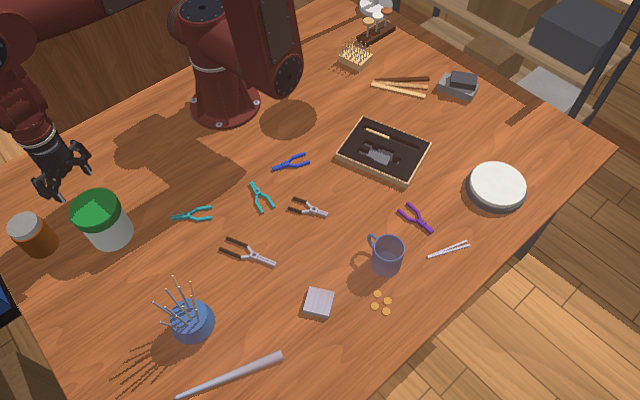

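The top view shows the short black-handled pliers at about (325,210), jaws up-left. The long pliers are at (409,210), and the tray is at (203,208) with its empty pocket at (214,205). The scene view agrees. Next I'll rectify close-ups.

```bash
cat >> h.py <<'E'
def ortho(p,K,D,R,t,cx,cy,z,half,s):
    # picture: columns = -y world, rows = -x world, s px/mm
    n=int(2*half*s); g=(np.arange(n)+.5)/s-half
    Y,X=np.meshgrid(cy-g,cx-g); P=np.stack([X,Y,np.full_like(X,z)],-1).reshape(-1,3)
    uv,_=cv2.projectPoints(P,cv2.Rodrigues(R)[0],t,K,D)
    uv=uv.reshape(n,n,2).astype(np.float32)
    return cv2.remap(p,uv[...,0],uv[...,1],cv2.INTER_CUBIC)
E
python3 - <<'E'
from h import *
out=[]
cs={}
for n in ['top','scene']:
    a=np.load(n+'0.npz'); A=[a[k] for k in ('K','D','R','t')]; W=world(a['d'],*A)
    if n=='top':
        for k,uv,z in (('pl',(325,209),10),('tray',(205,208),28),('long',(409,210),10)):
            cs[k]=on_plane(uv,z,*A)[0].round(0); print(k,cs[k],W[uv[1],uv[0]])
    r=[]
    for k,z in (('pl',12),('tray',28)):
        im=ortho(a['p'],*A,cs[k][0],cs[k][1],z,75 if k=='pl' else 150,400/(150 if k=='pl' else 300))
        for i in range(0,400,40): cv2.line(im,(i,0),(i,5),(255,255,0),1); cv2.line(im,(0,i),(5,i),(255,255,0),1)
        r.append(im)
    out.append(np.hstack(r))
im=np.vstack(out); im=cv2.convertScaleAbs(im,alpha=1.3,beta=15)
cv2.imwrite('pics/o1.png',im[:400,:,::-1]); cv2.imwrite('pics/o2.png',im[400:,:,::-1])
E
```

```text
pl [536. -72.  10.] [536.55753997 -71.92183054  -1.65611793]
tray [529. 243.  28.] [530.25431478 246.90162834  12.8179321 ]
long [ 538. -294.   10.] [ 539.57399606 -297.09159207   -6.65506323]
```

View pics/o1.png

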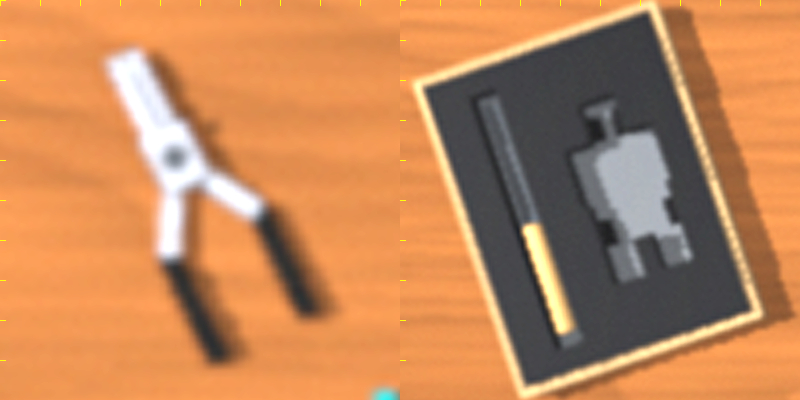

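View pics/o2.png

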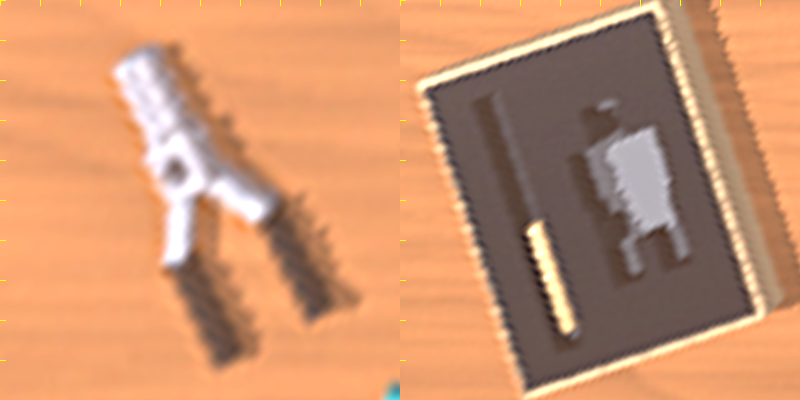

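The rectified views show the pliers' rivet at px (175,157), jaw tips at (125,52) and handle ends at (220,360) and (312,315), giving yaw of about 0.46 and a length of 119 mm, as it should be. The tray yaw is about 0.33, with the jaw end of the pocket at the top. The two cameras differ by about 4 mm, so I'll level them on the bench plane and measure the pocket in its own axes.

```bash
cat >> h.py <<'E'
def rot_ortho(p,A,c,yaw,z,hx,hy,s):
    # c at centre; image up = local x, image left = local y
    K,D,R,t=A; gx=hx-(np.arange(int(2*hx*s))+.5)/s; gy=hy-(np.arange(int(2*hy*s))+.5)/s
    Y,X=np.meshgrid(gy,gx); co,si=np.cos(yaw),np.sin(yaw)
    P=np.stack([c[0]+co*X-si*Y,c[1]+si*X+co*Y,np.full_like(X,z)],-1).reshape(-1,3)
    uv,_=cv2.projectPoints(P,cv2.Rodrigues(R)[0],t,K,D); uv=uv.reshape(*X.shape,2).astype(np.float32)
    return cv2.remap(p,uv[...,0],uv[...,1],cv2.INTER_CUBIC)
E
python3 - <<'E'
from h import *
rows=[]
for n in ['top','scene']:
    a=np.load(n+'0.npz'); A=[a[k] for k in ('K','D','R','t')]; W=world(a['d'],*A)
    m=(a['d']>0)&(abs(W[...,2])<15)&(W[...,0]>400)&(W[...,0]<700)&(abs(W[...,1])<450)
    P=W[m]
    for _ in range(4):
        s=np.linalg.lstsq(np.c_[np.ones(len(P)),P[:,:2]],P[:,2],rcond=None)[0]
        r=P[:,2]-np.c_[np.ones(len(P)),P[:,:2]]@s; P=P[abs(r)<3]
    print(n,'bench plane',s[0]+s[1]*540+s[2]*50,s[1:],r.std())
    rows.append(np.hstack([rot_ortho(a['p'],A,(529,250),.33,28,70,50,3.5)[:400],rot_ortho(a['p'],A,(550,-63),.46,12,70,50,3.5)[:400]]))
    # head pixels height
    for nm,c,yaw in (('pliers',(550,-63),.46),):
        d=W[...,:2]-c; x=d@[np.cos(yaw),np.sin(yaw)]; y=d@[-np.sin(yaw),np.cos(yaw)]
        q=(abs(x)<8)&(abs(y)<6); print('head z',np.median(W[q][:,2]))
    d=W[...,:2]-(529,250); x=d@[np.cos(.33),np.sin(.33)]; y=d@[-np.sin(.33),np.cos(.33)]
    q=(abs(x-15)<8)&(abs(y+30)<8); print('floor z',np.median(W[q][:,2])); q=(abs(x+80)<8)&(abs(y+5)<30);print('foam z',np.median(W[q][:,2]))
im=np.vstack([r[:300] if 0 else cv2.resize(r,None,fx=1,fy=.75) for r in rows])
big=rows[0]; big=cv2.convertScaleAbs(big,alpha=1.6,beta=10)
for i in range(0,700,35): cv2.line(big,(i,0),(i,6),(255,255,0),1)
for i in range(0,400,35): cv2.line(big,(0,i),(6,i),(255,255,0),1)
cv2.imwrite('pics/r1.png',big[...,::-1])
E
```

```text
top bench plane -0.5171181847190925 [-0.00021765  0.00205401] 1.4742455687569627
head z 12.949784573942608
floor z 9.37874397956462
foam z 27.645438270805478
scene bench plane 1.3968687876354184 [-0.00311363  0.00031343] 1.511144285775379
head z 14.656375013021558
floor z 11.269351340380904
foam z 28.70727968056667
```

View pics/r1.png

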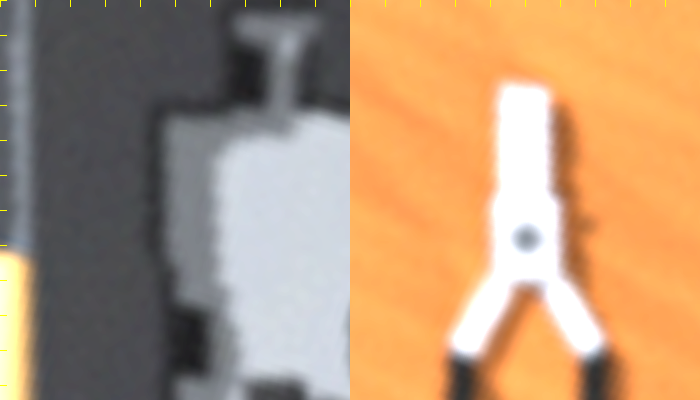

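Bench-plane levelling brings the cameras into agreement: pliers at about (552,-64) with yaw 0.47, and head and floor heights match. Because of the last joint's range at the tray, I grasp with the half-turned tool (yaw 0.472+π). First I turn in place.

Emit:
{"op": "send_rows", "data": {"commands": "0 0 0 0 0 -0.145 0.0854;0 0 0 0 0 -0.145 0.0854;0 0 0 0 0 -0.145 0.0854;0 0 0 0 0 -0.145 0.0854;0 0 0 0 0 -0.145 0.0854;0 0 0 0 0 -0.145 0.0854;0 0 0 0 0 -0.145 0.0854;0 0 0 0 0 -0.145 0.0854;0 0 0 0 0 -0.145 0.0854;0 0 0 0 0 -0.145 0.0854;0 0 0 0 0 -0.145 0.0854;0 0 0 0 0 -0.145 0.0854;0 0 0 0 0 -0.145 0.0854;0 0 0 0 0 -0.145 0.0854;0 0 0 0 0 -0.145 0.0854;0 0 0 0 0 -0.145 0.0854;0 0 0 0 0 -0.145 0.0854;0 0 0 0 0 -0.145 0.0854;0 0 0 0 0 -0.145 0.0854;0 0 0 0 0 -0.145 0.0854"}}

```text
t: 2.1
eef_pos: [227.4, -555.0, 230.9]
tool_rot: [3.141, -0.0, -2.988]
contact_force: [0.7, 0.1, 0.7]
grip_width: 85.5
finger_force: 0.0
```

Emit:
{"op": "send_rows", "data": {"commands": "0 0 0 0 0 -0.11 0.0854;0 0 0 0 0 -0.11 0.0854;0 0 0 0 0 -0.105 0.0854;0 0 0 0 0 0 0.0854"}}

```text
t: 2.5
eef_pos: [227.4, -555.0, 230.9]
tool_rot: [3.141, 0.0, -2.668]
contact_force: [0.3, -0.1, 1.2]
grip_width: 85.2
finger_force: 0.0
```

```bash
cat >> h.py <<'E'
def level(n,a=None):
    """picture and leveled calibration: bench plane in depth made z=0 by turning about the camera centre"""
    if a is None: p,d,*A=look(n)
    else: p,d=a['p'],a['d']; A=[a[k] for k in ('K','D','R','t')]
    b=np.load(n+'0.npz'); B=[b[k] for k in ('K','D','R','t')]; W=world(b['d'],*B)
    P=W[(b['d']>0)&(abs(W[...,2])<15)&(W[...,0]>400)&(W[...,0]<700)&(abs(W[...,1])<450)]
    for _ in range(4):
        M=np.c_[np.ones(len(P)),P[:,:2]]; s=np.linalg.lstsq(M,P[:,2],rcond=None)[0]; P=P[abs(P[:,2]-M@s)<3]
    Q=cv2.Rodrigues(np.array([-s[2],s[1],0.]))[0]   # p_true-c = Q (p-c)
    K,D,R,t=A; c=-R.T@t; R2=R@Q.T
    N=P-c; c2=c.copy(); c2[2]-=np.median((N@Q.T+c)[:,2])
    return p,d,[K,D,R2,-R2@c2]
E
python3 - <<'E'
from h import *
T=(530,249);rows=[]
H=np.array([[52,13.5],[22,13.5],[22,34],[-22,34],[-22,30.5],[-84,30.5],[-84,7.5],[-56,7.5]])
H=np.vstack([H,H[::-1]*[1,-1]])
for n in ('top','scene'):
    p,d,A=level(n,np.load(n+'0.npz'))
    im=rot_ortho(p,A,T,.33,28,135,100,2); im=cv2.convertScaleAbs(im,alpha=1.5,beta=10)
    q=np.array([200-2*(H[:,1]-35),270-2*(H[:,0]-15)]).T.astype(np.int32)   # guess centre (15,-35) local
    cv2.polylines(im,[q],True,(255,255,0),1); cv2.circle(im,(200,270),3,(255,0,0),1)
    cv2.rectangle(im,(200-192,270-252),(200+192,270+252),(0,255,0),1)
    rows.append(im)
    pl=rot_ortho(p,A,(552,-64),.472,14,20,20,10); g=cv2.cvtColor(pl,cv2.COLOR_RGB2GRAY)
    # rivet dark blob
    m=g[120:280,120:280]<np.percentile(g[120:280,120:280],8); yy,xx=np.nonzero(m); print(n,'rivet dx,dy local',(200-(yy.mean()+120))/10,(200-(xx.mean()+120))/10)
cv2.imwrite('pics/t2.png',np.hstack(rows)[...,::-1])
o=telemetry.get_obs(); print(o['t'],o['eef_pos'],o['tool_rot'],o['joints'])
E
```

```text
top rivet dx,dy local -0.582858596134281 -0.9395727365208529
scene rivet dx,dy local 0.31230314960629924 -0.9494094488188978
2.5 [ 227.42813862 -555.04202132  230.87664545] [ 3.14091989e+00  2.27160413e-04 -2.66790327e+00] [-1.39970096e+00  1.04445388e-01  9.68428811e-02  1.56390371e+00
  1.63593150e-05 -1.87339043e+00]
```

View pics/t2.png

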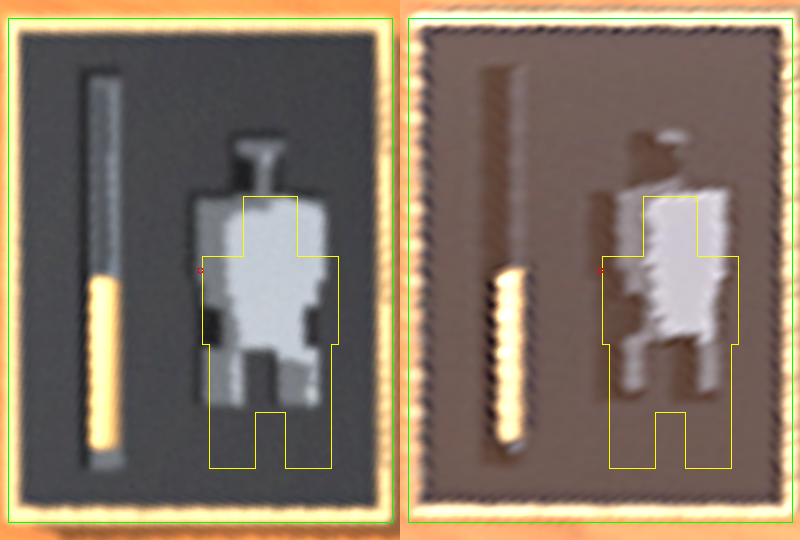

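The overlay at right (scene) and left (top) puts the pocket's point at about px (261,238) and (260,235). That is about (555.5, 226) with yaw 0.33, and the sizes match (137 by 67 mm). The refined pliers pose is (552.3, -64.9). Now I move over the pliers.

Emit:
{"op": "send_rows", "data": {"commands": "-0.0285 0.016 0 0 0 0 0.05;-0.0285 0.016 0 0 0 0 0.05;-0.0285 0.016 0 0 0 0 0.05;-0.0285 0.016 0 0 0 0 0.05;-0.0285 0.016 0 0 0 0 0.05;-0.0285 0.016 0 0 0 0 0.05;-0.0285 0.016 0 0 0 0 0.05;-0.0285 0.016 0 0 0 0 0.05;-0.0285 0.016 0 0 0 0 0.05;-0.0285 0.016 0 0 0 0 0.05;-0.0285 0.016 0 0 0 0 0.05;-0.0285 0.016 0 0 0 0 0.05;-0.0285 0.016 0 0 0 0 0.05;-0.0285 0.016 0 0 0 0 0.05;-0.0285 0.016 0 0 0 0 0.05;-0.0285 0.016 0 0 0 0 0.05;-0.0285 0.016 0 0 0 0 0.05;-0.0285 0.016 0 0 0 0 0.05;0 0 0 0 0 0 0.05;0 0 0 0 0 0 0.05"}}

```text
t: 4.5
eef_pos: [553.3, -64.9, 230.9]
tool_rot: [3.141, -0.001, -2.67]
contact_force: [-0.1, -0.8, -0.3]
grip_width: 49.9
finger_force: 0.0
```

Emit:
{"op": "send_rows", "data": {"commands": "0 0 0.019 0 0 0 0.05;0 0 0.019 0 0 0 0.05;0 0 0.019 0 0 0 0.05;0 0 0.019 0 0 0 0.05;0 0 0.019 0 0 0 0.05;0 0 0.019 0 0 0 0.05;0 0 0.019 0 0 0 0.05;0 0 0.019 0 0 0 0.05;0 0 0.019 0 0 0 0.05;0 0 0.019 0 0 0 0.05;0 0 0 0 0 0 0.05;0 0 0 0 0 0 0.05"}}

```text
t: 5.7
eef_pos: [552.9, -66.1, 41.6]
tool_rot: [3.141, -0.0, -2.671]
contact_force: [0.1, 0.4, -0.1]
grip_width: 50.1
finger_force: 0.0
```

```bash
python3 - <<'E'
from h import *
p,d,A=level('scene'); o=telemetry.get_obs(); print(o['eef_pos'],o['tool_rot'],o['grip_width'])
uv=cv2.projectPoints(np.array([o['eef_pos'],[552.3,-64.9,14]]),cv2.Rodrigues(A[2])[0],A[3],A[0],A[1])[0].reshape(-1,2); print(uv)
u,v=uv[1].astype(int); c=cv2.resize(p[v-70:v+40,u-70:u+70],None,fx=5,fy=5,interpolation=cv2.INTER_CUBIC); 
for q in uv: cv2.circle(c,tuple(((q-[u-70,v-70])*5).astype(int)),4,(255,0,0),1)
cv2.imwrite('pics/g1.png',c[...,::-1])
E
```

```text
[553.55498755 -66.18731555  42.34514342] [-3.14074539e+00  5.26816779e-04 -2.67091298e+00] 49.699121193340616
[[313.02537032 203.64708013]
 [313.33851193 208.52721205]]
```

View pics/g1.png

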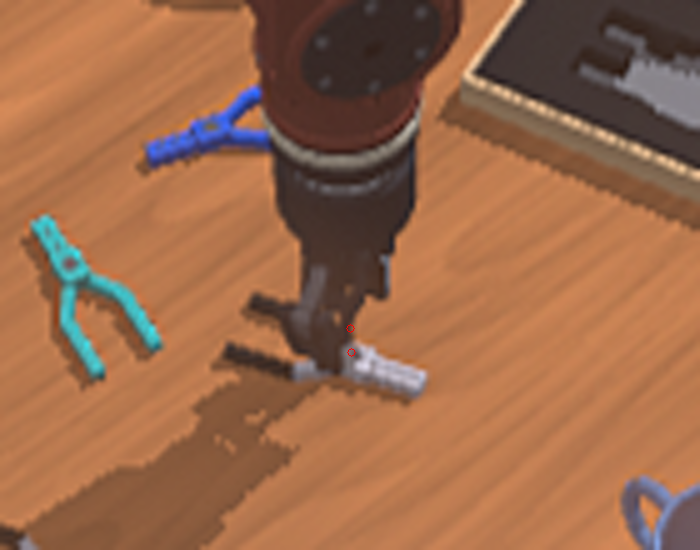

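The picture shows the open fingers straddling the head (red circles at the expected TCP and rivet, (351,328) and (351,352)). I go down, then close gently.

Emit:
{"op": "send_rows", "data": {"commands": "0 0.001 0.01 0 0 0 0.05;0 0 0.01 0 0 0 0.05;0 0 0.01 0 0 0 0.05;0 0 0.005 0 0 0 0.05;0 0 0.003 0 0 0 0.05;0 0 0 0 0 0 0.05;0 0 0 0 0 0 0.05", "force": 40}}

```text
t: 6.45
eef_pos: [553.0, -64.6, 3.5]
tool_rot: [-3.141, 0.0, -2.669]
contact_force: [0.8, -0.3, -0.0]
grip_width: 49.8
finger_force: 0.0
```

Emit:
{"op": "send_rows", "data": {"commands": "0 0 0 0 0 0 0.01;0 0 0 0 0 0 0.01;0 0 0 0 0 0 0.01;0 0 0 0 0 0 0.01;0 0 0 0 0 0 0.01;0 0 0 0 0 0 0.01;0 0 0 0 0 0 0.01;0 0 0 0 0 0 0.01", "force": 40}}

```text
t: 7.25
eef_pos: [553.3, -64.7, 3.8]
tool_rot: [-3.141, 0.001, -2.669]
contact_force: [-0.6, -0.5, 5.9]
grip_width: 16.7
finger_force: 39.3
```

Emit:
{"op": "send_rows", "data": {"commands": "0 0 -0.005 0 0 0 0.01;0 0 -0.01 0 0 0 0.01;0 0 -0.015 0 0 0 0.01;0 0 -0.02 0 0 0 0.01;0 0 -0.02 0 0 0 0.01;0 0 -0.02 0 0 0 0.01;0 0 0 0 0 0 0.01;0 0 0 0 0 0 0.01", "force": 60}}

```text
t: 8.05
eef_pos: [553.2, -64.7, 93.8]
tool_rot: [-3.141, 0.001, -2.669]
contact_force: [-0.3, 0.1, -1.4]
grip_width: 16.1
finger_force: 58.1
```

```bash
python3 - <<'E'
from h import *
o=telemetry.get_obs(); print(o['eef_pos'],o['tool_rot'],o['contact_force'],o['grip_width'],o['finger_force'],o['torque'])
p,d,A=level('scene'); 
uv=cv2.projectPoints(o['eef_pos'],cv2.Rodrigues(A[2])[0],A[3],A[0],A[1])[0].reshape(-1,2); print(uv)
u,v=uv[0].astype(int); c=cv2.resize(p[v-40:v+40,u-60:u+60],None,fx=6,fy=6,interpolation=cv2.INTER_CUBIC)
cv2.imwrite('pics/g2.png',c[...,::-1])
# pliers points: bright/dark above bench in the hand, by depth
W=world(d,*A); e=o['eef_pos']; 
m=(abs(W[...,0]-e[0])<110)&(abs(W[...,1]-e[1])<90)&(W[...,2]>e[2]-15)&(W[...,2]<e[2]+16)&(d>0)
q=W[m]-e; ya=.472; x=q[:,:2]@[np.cos(ya),np.sin(ya)]; y=q[:,:2]@[-np.sin(ya),np.cos(ya)]
for lo in range(-90,60,10):
    k=(x>=lo)&(x<lo+10)
    if k.sum()>3: print(lo,k.sum(),'y',np.percentile(y[k],[3,97]).round(1),'z',np.percentile(q[k,2],[10,50,90]).round(1))
E
```

```text
[553.24058794 -64.67407826  93.84360602] [-3.14064552e+00  7.70257824e-04 -2.66937498e+00] [-0.2907319   0.05428698 -1.41737107] 16.097992818593607 58.051453011576086 [ 0.07608729  0.0511243  -0.02242224]
[[312.86184892 193.00194483]]
-80 21 y [-24.1  22.3] z [-1.   3.8  8.2]
-70 27 y [-23.2  22.4] z [-1.1  3.9  7.9]
-60 25 y [-25.9  20.8] z [-0.9  4.7  8. ]
-50 29 y [-25.  21.] z [-0.7  4.4  7.6]
-40 21 y [-25.1  19.6] z [0.4 5.1 7.4]
-30 14 y [-21.  -14.2] z [-2.9  2.9  8.4]
-20 6 y [-14.4 -11.9] z [-1.2  1.8  5.5]
0 11 y [-22.4   7.5] z [ 9.4 12.7 14.4]
10 30 y [-16.7  11.6] z [ 0.   7.5 13.1]
20 19 y [-9.1  5. ] z [-1.5  6.3  9.5]
30 20 y [-9.6  3.8] z [1.2 6.5 9.5]
40 7 y [-6.2  2.2] z [2.3 6.1 8.6]
```

View pics/g2.png

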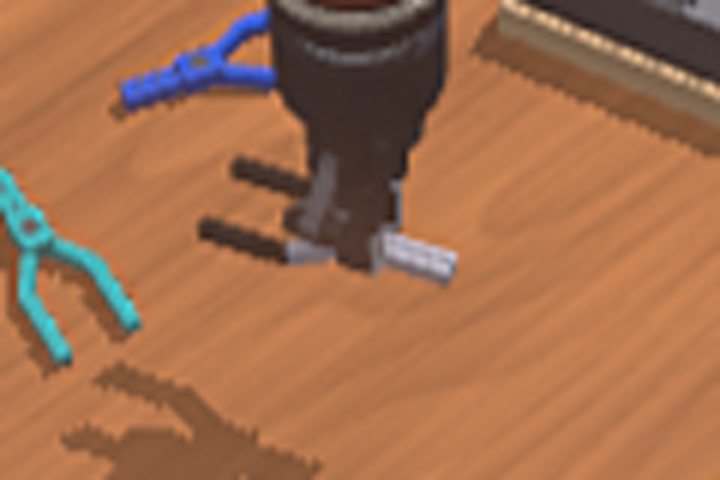

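The pliers hang level and centred in the fingers (jaws right at (420,255), handles left), with the underside about 3.7 mm below the TCP. Next I carry them over the pocket and turn to yaw 0.33+π.

Emit:
{"op": "send_rows", "data": {"commands": "0 0 0 0 0 0.0712 0.01;0 0 0 0 0 0.0713 0.01;-0.0081 0.0229 0 0 0 0 0.01;-0.0081 0.0229 0 0 0 0 0.01;-0.0081 0.0229 0 0 0 0 0.01;-0.0081 0.0229 0 0 0 0 0.01;-0.0081 0.0229 0 0 0 0 0.01;-0.0081 0.0229 0 0 0 0 0.01;-0.0081 0.0229 0 0 0 0 0.01;-0.0081 0.0229 0 0 0 0 0.01;-0.0081 0.0229 0 0 0 0 0.01;-0.0081 0.0229 0 0 0 0 0.01;-0.0081 0.0229 0 0 0 0 0.01;-0.0081 0.0229 0 0 0 0 0.01;0 0 0 0 0 0 0.01;0 0 0 0 0 0 0.01"}}

```text
t: 9.7
eef_pos: [555.0, 227.0, 92.0]
tool_rot: [-3.142, -0.002, -2.811]
contact_force: [0.5, -0.3, -1.0]
grip_width: 16.2
finger_force: 58.1
```

Emit:
{"op": "send_rows", "data": {"commands": "0 0 0.01 0 0 0 0.01;0 0 0.01 0 0 0 0.01;0 0 0.01 0 0 0 0.01;0 0 0.01 0 0 0 0.01;0 0 0.005 0 0 0 0.01;0 0 0 0 0 0 0.01;0 0 0 0 0 0 0.01"}}

```text
t: 10.4
eef_pos: [556.0, 226.9, 48.4]
tool_rot: [-3.141, 0.0, -2.812]
contact_force: [-0.5, -0.4, -0.7]
grip_width: 16.5
finger_force: 58.1
```

```bash
python3 - <<'E'
from h import *
o=telemetry.get_obs(); print(o['eef_pos'],o['tool_rot'],o['contact_force'])
ya=.33; e=o['eef_pos']; ims=[]
for n in ('top','scene'):
    p,d,A=level(n); im=rot_ortho(p,A,e[:2],ya,28,100,70,2.8)
    W=np.array([[x,y] for x,y in [(0,0)]]); cv2.circle(im,(196,280),3,(255,0,0),1); ims.append(im)
cv2.imwrite('pics/n1.png',cv2.convertScaleAbs(np.hstack(ims),alpha=1.5,beta=10)[...,::-1])
E
```

```text
[555.98366808 226.89474314  48.41696622] [-3.14145155e+00  1.58828207e-04 -2.81190734e+00] [-0.54996083 -0.35213803 -0.73717927]
```

View pics/n1.png

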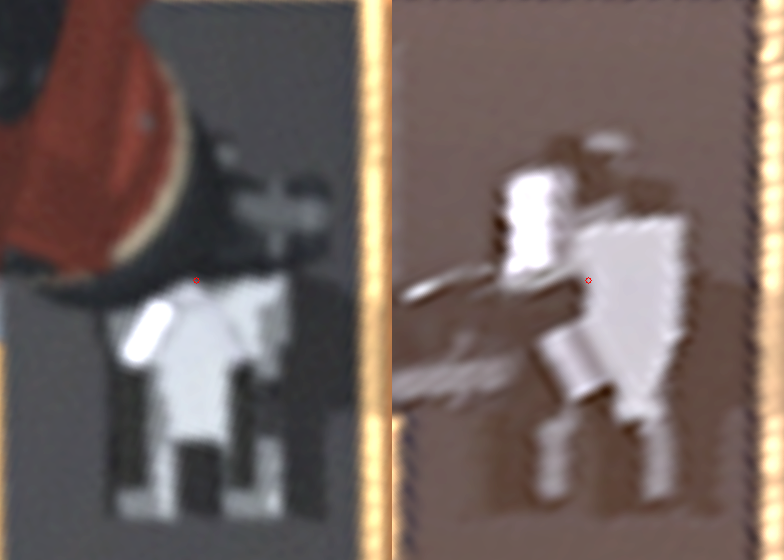

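In both views the pocket (tongue at px (201,445), far end at row 520, jaw end at row 135) lines up with the tool to within about 1–2 mm. I trim 1 mm sideways and go down to just above the flanks.

Emit:
{"op": "send_rows", "data": {"commands": "0 -0.001 0.006 0 0 0 0.01;0 0 0.006 0 0 0 0.01;0 0 0.006 0 0 0 0.01;0 0 0.005 0 0 0 0.01;0 0 0 0 0 0 0.01;0 0 0 0 0 0 0.01"}}

```text
t: 11.1
eef_pos: [555.8, 226.1, 24.9]
tool_rot: [3.141, -0.001, -2.812]
contact_force: [-0.5, 1.6, -1.1]
grip_width: 15.8
finger_force: 58.3
```

Emit:
{"op": "send_rows", "data": {"commands": "0 0 0.002 0 0 0 0.01;0 0 0.002 0 0 0 0.01;0 0 0.002 0 0 0 0.01;0 0 0 0 0 0 0.01;0 0 0 0 0 0 0.01"}}

```text
t: 11.6
eef_pos: [556.4, 226.2, 19.3]
tool_rot: [3.141, 0.001, -2.812]
contact_force: [1.3, 4.2, 0.5]
grip_width: 16.2
finger_force: 58.4
```

Emit:
{"op": "send_rows", "data": {"commands": "0 0 0.001 0 0 0 0.01;0 0 0.001 0 0 0 0.01;0 0 0.001 0 0 0 0.01;0 0 0 0 0 0 0.01;0 0 0 0 0 0 0.01"}}

```text
t: 12.1
eef_pos: [556.2, 226.1, 16.3]
tool_rot: [3.142, 0.0, -2.812]
contact_force: [-1.3, 3.2, 2.8]
grip_width: 16.3
finger_force: 58.8
```

Emit:
{"op": "send_rows", "data": {"commands": "0 0.0005 0.001 0 0 0 0.01;0 0 0.001 0 0 0 0.01;0 0 0.0005 0 0 0 0.01;0 0 0 0 0 0 0.01;0 0 0 0 0 0 0.01"}}

```text
t: 12.6
eef_pos: [556.0, 226.5, 13.9]
tool_rot: [3.142, -0.0, -2.812]
contact_force: [-2.4, 3.9, 6.1]
grip_width: 16.2
finger_force: 59.1
```

Emit:
{"op": "send_rows", "data": {"commands": "0 0 0.0005 0 0 0 0.01;0 0 0.0005 0 0 0 0.01;0 0 0 0 0 0 0.01;0 0 0 0 0 0 0.01"}}

```text
t: 13.0
eef_pos: [556.0, 226.5, 13.8]
tool_rot: [-3.141, 0.0, -2.812]
contact_force: [-6.5, 3.0, 14.6]
grip_width: 16.3
finger_force: 60.1
```

The TCP has stopped at z 13.8 (expected 13.7) and the force is rising steeply, so the pliers are on the floor. A little more press, then I release and lift.

Emit:
{"op": "send_rows", "data": {"commands": "0 0 0.0005 0 0 0 0.01;0 0 0 0 0 0 0.01;0 0 0 0 0 0 0.01"}}

```text
t: 13.3
eef_pos: [556.1, 226.5, 13.8]
tool_rot: [-3.141, 0.0, -2.812]
contact_force: [-8.0, 1.6, 18.3]
grip_width: 16.1
finger_force: 60.5
```

Emit:
{"op": "send_rows", "data": {"commands": "0 0 -0.001 0 0 0 0.01;0 0 0 0 0 0 0.03;0 0 0 0 0 0 0.03;0 0 0 0 0 0 0.03;0 0 0 0 0 0 0.03;0 0 0 0 0 0 0.03"}}

```text
t: 13.9
eef_pos: [555.9, 226.2, 13.0]
tool_rot: [-3.141, -0.0, -2.812]
contact_force: [-1.0, 0.0, -0.1]
grip_width: 30.1
finger_force: 0.0
```

Emit:
{"op": "send_rows", "data": {"commands": "0 0 -0.003 0 0 0 0.03;0 0 -0.005 0 0 0 0.03;0 0 -0.01 0 0 0 0.03;0 0 -0.02 0 0 0 0.03;0 0 -0.03 0 0 0 0.03;0 0 -0.03 0 0 0 0.03;0 0 -0.03 0 0 0 0.03;0 0 -0.03 0 0 0 0.03;0 0 -0.03 0 0 0 0.03;0.03 -0.03 0 0 0 0 0.03;0.03 -0.03 0 0 0 0 0.03;0.03 -0.03 0 0 0 0 0.03;0.03 -0.03 0 0 0 0 0.03;0.03 -0.03 0 0 0 0 0.03;0 -0.03 0 0 0 0 0.03;0 -0.03 0 0 0 0 0.03;0 0 0 0 0 0 0.03;0 0 0 0 0 0 0.03"}}

```text
t: 15.7
eef_pos: [482.1, -21.1, 202.0]
tool_rot: [-3.141, 0.0, -2.813]
contact_force: [-0.4, 0.4, -0.5]
grip_width: 30.2
finger_force: 0.0
```

```bash
python3 - <<'E'
from h import *
o=telemetry.get_obs(); print(o['eef_pos'],o['contact_force'])
ya=.33; C=np.array([555.5,225.9]); ims=[]
for n in ('top','scene'):
    p,d,A=level(n); ims.append(rot_ortho(p,A,C,ya,20,100,70,2.8)); W=world(d,*A)
    q=W[...,:2]-C; x=q@[np.cos(ya),np.sin(ya)]; y=q@[-np.sin(ya),np.cos(ya)]
    for nm,x0,y0,w in (('head',0,0,6),('jaw',33,0,5),('hL',-62,18,4),('hR',-62,-18,4),('foam',0,45,5)):
        m=(abs(x-x0)<w)&(abs(y-y0)<w)&(d>0); print(n,nm,m.sum(),np.percentile(W[m][:,2],[20,50,80]).round(1))
cv2.imwrite('pics/f1.png',cv2.convertScaleAbs(np.hstack(ims),alpha=1.4,beta=10)[...,::-1])
E
```

```text
[482.10345375 -21.11414104 202.00353065] [-0.36481357  0.40088882 -0.51951193]
top head 22 [22.  23.7 25.2]
top jaw 15 [16.7 20.3 22.5]
top hL 11 [ 9.9 17.6 21.2]
top hR 11 [17.2 18.6 19.8]
top foam 12 [25.4 27.5 28.5]
scene head 15 [20.7 22.9 26.1]
scene jaw 5 [20.  21.6 23.3]
scene hL 3 [11.8 18.3 21.4]
scene hR 3 [17.1 17.1 18.8]
scene foam 11 [20.5 26.  30.2]
```

View pics/f1.png

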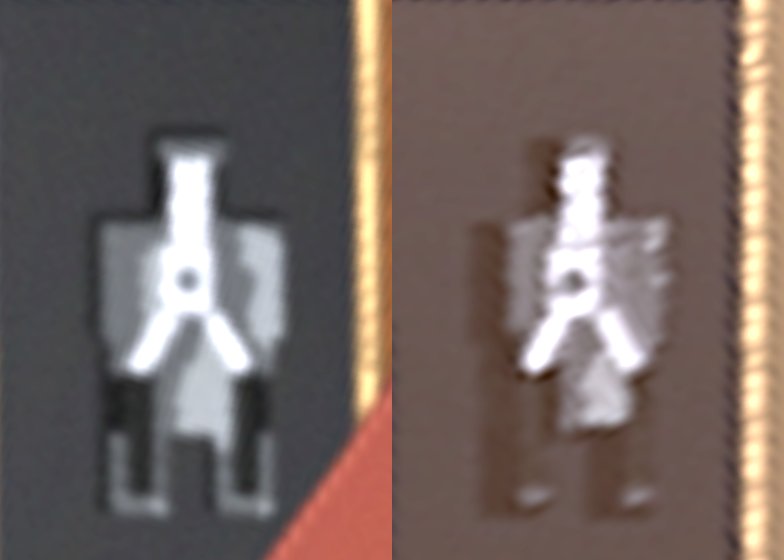

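The pliers lie centred in the pocket with the jaws in the narrow end (rivet at (187,280)). The heights are right for fully home: head about 23.5 of 24, handles about 18–20 of 20. The gripper is clear, so I hand in.

```bash
python3 -c "
from cell import manip; print(manip.finish_job())"
```

```text
the job is handed in; nothing more can be done
None
```

The short pliers are pressed home in the tray's pocket with the jaws in the narrow end and released; the long pliers were never touched, and the job was handed in at about 16 s on the robot's clock.

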